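# Lock the strainer cap into the pump

### The arm

A 6-joint arm with a two-finger parallel gripper is mounted at the origin on the work surface. World frame = base frame: x ahead of the robot, y to its left, z up, the work surface at z = 0. Lengths are in m, angles in rad, forces in N, time in s.
With the tool pointing down it reaches from about 0.275 to 0.775 m from the base axis. Payload 14.6 kg.
Tool frame: the origin (TCP) lies between the finger pads; the fingertips stand 17 mm ahead of it and the grasp point (between the pads) lies 2 mm behind it; z points along the fingers, y is the line along which they close (so a half turn about z gives the same grasp; the last joint's range is limited). The gripper opens to 85 mm and grips with 20 to 120 N. Pads are 22 mm wide; open, the fingers measure 114 mm over their backs; the gripper's body (76 mm by 85 mm) begins 54 mm behind the grasp point. The pads swing forward as they close: fully open they stand 13 mm farther back than shut.
Start: joints at [1.176, 0.263, -0.048, 1.259, 0, 1.415], TCP at [0.125, 0.51, 0.218] pointing down, gripper open.
Joint ranges: [-2.65, 2.65], [-0.89, 1.7], [-1.18, 1.37], [-2.13, 2.11], [-1.35, 1.29], [-3.14, 3.14]. Speed limits (rad/s): [1.89, 1.89, 2.57, 2.79, 3.14, 3.14].

### API

Orientations are given as [roll, pitch, yaw] about the fixed x, y, z axes, in that order (R = Rz(yaw) Ry(pitch) Rx(roll)).
In Python, from bench import * gives the robot as it stands.
- The arm moves only by the tool step_arm, never from a script. Its argument "steps" is a list of rows, each a list of 5 numbers: the opening in per cent of the stroke, from 0 (shut) to 100 (fully open), then the shift along the tool's x, y, z in cm, then the turn about the tool's z in degrees. A call has 1 to 12 rows; each row shifts and turns the commanded pose from where the row before left it, along the tool's axes as they then stand; what a row does not reach is not made up. A row lasts 1/12 s, in which the tool goes at most 41.7 mm and 7.16 degrees, less where a joint would pass 70% of its speed; a pose out of reach is approached as far as the arm can. A call with a gripper value outside its range is refused whole. The fingers move at their own pace and stop on an object; "squeeze" is the grip in N (left out, the last holds). Time passes only in rows, so rows that do not move let the fingers close. It gives the time, the measured TCP pose, the force, the opening and the grip force at its end, in the units of the state.
- observe(): the state, without advancing time (a new reading comes with each control period).
- camera(name): name is "scene" or "top" or "wrist"; returns a dict with "frame" (400x640x3 uint8, blue, green, red), "intrinsics" (3x3 intrinsics, pixels), "view" (4x4, takes a point from world to camera coordinates); the wrist camera has in their place "mount" (4x4, takes a point from camera to tool coordinates, whose origin is the TCP and whose axes are the flange's). Camera axes: x right, y down, z forward; pixel columns grow to the right and rows downward; lengths in m; the calibration is good to about 2 mm. A picture is of the moment at which its call begins: read the wrist's pose just before it. There is no depth.
- job_done(): hands the job in; it is judged then, once.
The state is a dict: "clock": time; "joint_pos": joint angles; "qvel": joint speeds; "joint_efforts": joint torques, N m; "ee_pos": TCP position; "ee_rot": TCP orientation; "ft_force": force on the tool from outside, world axes, zero at the start; "ft_torque": the same for the moment, N m; "gripper_width": finger opening in m; "finger_force": force on a finger pad.
Only numpy, scipy, OpenCV 4.12 (cv2) and the standard library are available. Lean on these libraries where they do the work, as an engineer would, in place of code of your own. Each camera call takes 0.05 s, during which the arm holds its last target. There are 200 camera calls.

### The job

Pick up the loose orange strainer cap and fit it into the brass mouth of the blue pump: lugs through the slots (white marks), push it in against its spring, turn it a quarter turn clockwise to the red marks until it locks, and let go so that it stays in. Feel for how deep it must go and push gently, because the seal under the spring must not be crushed (keep the push below 30 N). Leave the jar, the blue roll and the wrench where they are.

Things in the scene. Friction and masses are not known exactly. Their poses are not given: they have to be found in the camera images.
- cap: Loose orange strainer cap, upright on the table at first, about 0.2 kg. Origin: centre of its underside; z up. Black stem 29 mm in diameter, z 0 to 40 (lowest 4 mm taper to 24); two steel lugs at its foot form one bar along x, 50 mm over the ends, 9 mm wide, z 0 to 8; flange 60 mm in diameter, z 40 to 44. Half a turn about z makes no difference to the fit.
- cap_wing (a point): Grip point in the cap's orange wing, on its axis, 66 mm above the cap's origin, same axes. The wing stands on the flange: 52 mm long along x (parallel to the lugs), 14 mm wide along y, z 44 to 80 mm above the cap's underside.
- pump: Blue pump fixed to the table; place and yaw vary. Origin: on the table under the centre of its strainer pot; z up. The pot is a square block 88 mm across, 100 mm high. Pump body, grey motor (up to 93 mm high; a brass port to 115 mm) and skid reach 340 mm along +y from the pot's centre. A low brass pipe stub points along +x, 102 mm out.
- pump_mouth (a point): Centre of the mouth in the pot's brass top face, 100 mm above the pump's origin, same axes. Bore 33 mm in diameter. A spring plate in it, 7 mm below the mouth, is pushed down by the cap's underside: 3 N at first, 0.3 N more per mm. Not locked, the cap is pushed back up to there.
- pump_slot (a point): White mark beside the +y slot, in the brass top face, 32 mm from the mouth's centre; another lies opposite at -y. The lugs go in through these two slots, along the pump's y, 13 mm wide, ending 27 mm from the centre. The lugs' upper faces must pass below a hidden ridge before the cap can turn.
- pump_ridge (a point): Point in the brass top face over the hidden ridge, between slot and red mark. The ridge's underside lies 12 to 25 mm below the mouth, unlike from pump to pump and not to be seen; so the cap's underside must go 20 to 33 mm below the mouth. 1 mm deeper a stiff seal adds 15 N per mm: a sharp rise of force. At 18 to 22 N in all the lugs are clear by 1.2 to 1.8 mm; over 30 N may crush it.
- pump_red (a point): Red mark on the +x side of the mouth, in the top face, 28 mm from the centre; another lies at -x. Pushed in far enough, the cap turns 90 degrees clockwise seen from above (about -z), from slots to red marks; stops bar it 5 degrees further, and the other way. Let go within 4 degrees of the marks, it is lifted by the spring into notches 3.5 mm high and is locked.
- seal (a joint): How far the hidden rubber seal under the cap is squeezed, in m; 0 when untouched. The reading is rough. 15 N per mm; more than 1.6 mm crushes the seal.
- jar: Bystander: white jar with red lid, 60 mm in diameter, 85 mm high, upright. Origin: centre of its underside.
- roll: Bystander: blue ring-shaped roll lying flat, 68 mm in diameter, 25 mm high. Origin: centre of its underside.
- wrench: Bystander: steel wrench lying flat along its x axis, 180 mm long. Origin: underside, about its middle.
There are look-alikes about, which are no part of the job. Of the things that look like the cap, take the one that is farthest from the robot's base at the start.

How it is judged:
By the outcome, as a careful person would: the job done as asked, in the order asked, and still so for the second after the job is handed in, with the robot touching nothing.
It also fails if it takes over 67 s, if anything falls off the work surface, if the arm or the gripper's body presses on something with over 40 N, if the wrist force passes 120 N, or if a joint passes its speed limit or range.

## Working session

There is one attempt and no reset: what is moved stays moved. The work goes in short steps, Python scripts to look and compute and a tool call to move; the robot and the scene stay as the last step left them, time stands still between calls to the robot, and variables do not carry over. Pictures are saved under pics/ and viewed, at most 10 in all, crops included, and the job is handed in when it is done.

Besides the shell and the picture viewer there is one more tool, called as a command line: name --pt "numbers of a row" for each row, then --argument value for the rest. step_arm: Moves the arm, as the interface text tells. Its arguments: {"type":"object","properties":{"steps":{"type":"array"},"squeeze":{"type":"number"}},"required":["steps"]}

```bash
mkdir -p pics; cat > h.py <<'E'
from bench import *
import numpy as np, cv2
from scipy.spatial.transform import Rotation as R
def cam(n):
    s=observe(); c=camera(n); 
    if n=='wrist':
        T=np.eye(4);T[:3,:3]=R.from_euler('xyz',s['ee_rot']).as_matrix();T[:3,3]=s['ee_pos']
        c['c2w']=T@np.array(c['mount'])
    else: c['c2w']=np.linalg.inv(np.array(c['view']))
    return c
def ray(c,u,v,z):
    d=c['c2w'][:3,:3]@np.linalg.inv(np.array(c['intrinsics']))@[u,v,1]; o=c['c2w'][:3,3]
    return o+d*(z-o[2])/d[2]
def proj(c,p):
    q=np.linalg.inv(c['c2w'])@[*p,1]; q=np.array(c['intrinsics'])@q[:3]; return q[:2]/q[2]
def blobs(f,lo,hi,amin=30):
    m=cv2.inRange(cv2.cvtColor(f,cv2.COLOR_BGR2HSV),lo,hi)
    n,l,s,c=cv2.connectedComponentsWithStats(m)
    return m,l,[(i,s[i].tolist(),c[i].round(1).tolist()) for i in range(1,n) if s[i,4]>=amin]
E
python3 - <<'E'
from h import *
s=observe();print({k:np.round(v,3).tolist() for k,v in s.items()})
for n in('scene','top'):
    c=cam(n);cv2.imwrite(f'pics/{n}0.png',c['frame']);print(n,c['c2w'].round(3).tolist(),np.array(c['intrinsics']).tolist())
    print(blobs(c['frame'],(5,140,100),(20,255,255))[2])
E
```

```text
{'clock': 0.0, 'joint_pos': [1.176, 0.264, -0.049, 1.259, -0.0, 1.416], 'qvel': [-0.002, -0.0, 0.0, -0.0, -0.001, -0.001], 'joint_efforts': [-0.001, -63.762, 38.457, 0.014, -0.0, -0.0], 'ee_pos': [0.125, 0.51, 0.218], 'ee_rot': [-3.141, -0.0, 2.902], 'ft_force': [0.558, 0.137, 0.613], 'ft_torque': [-0.008, 0.062, 0.008], 'finger_force': 0.0, 'gripper_width': 0.085}
scene [[0.844, 0.414, -0.341, 0.901], [0.537, -0.637, 0.554, -0.599], [0.012, -0.65, -0.76, 0.854], [0.0, 0.0, 0.0, 1.0]] [[460.05228371097655, 0.0, 319.5830922827323], [0.0, 460.05228371097655, 197.66590724395994], [0.0, 0.0, 1.0]]
[(1, [0, 0, 129, 273, 11808], [52.9, 151.1]), (2, [171, 0, 227, 103, 6451], [280.9, 42.4]), (3, [0, 17, 6, 13, 40], [1.4, 24.3]), (201, [193, 80, 24, 18, 61], [204.0, 88.1]), (221, [353, 83, 10, 8, 32], [357.2, 86.5]), (235, [210, 86, 12, 15, 58], [216.1, 93.0]), (333, [469, 101, 68, 27, 282], [503.4, 114.1]), (360, [391, 105, 11, 14, 81], [395.2, 113.2]), (424, [490, 121, 18, 9, 43], [496.8, 125.0]), (442, [356, 126, 20, 10, 64], [367.2, 129.7]), (484, [496, 135, 14, 11, 38], [501.8, 140.9]), (515, [475, 141, 20, 17, 111], [484.5, 150.3]), (563, [376, 161, 27, 18, 146], [391.8, 169.8]), (616, [194, 188, 53, 63, 744], [218.2, 217.8]), (665, [151, 225, 32, 33, 316], [167.0, 245.2]), (722, [193, 258, 33, 28, 395], [210.1, 269.6]), (758, [0, 369, 35, 31, 542], [11.4, 389.0])]
top [[0.015, -0.995, 0.1, 0.479], [-1.0, -0.014, 0.016, -0.015], [-0.014, -0.1, -0.995, 0.825], [0.0, 0.0, 0.0, 1.0]] [[363.82048117724133, 0.0, 321.76800181999045], [0.0, 363.82048117724133, 199.86095176882478], [0.0, 0.0, 1.0]]
[(219, [0, 27, 640, 373, 211131], [330.5, 209.3]), (242, [385, 180, 14, 14, 144], [391.6, 187.0]), (244, [170, 184, 8, 12, 45], [174.3, 190.5]), (245, [212, 195, 9, 13, 47], [216.0, 200.0])]
```

View pics/top0.png

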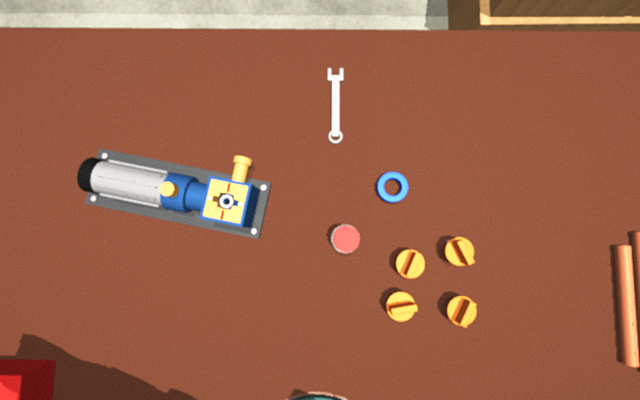

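View pics/scene0.png

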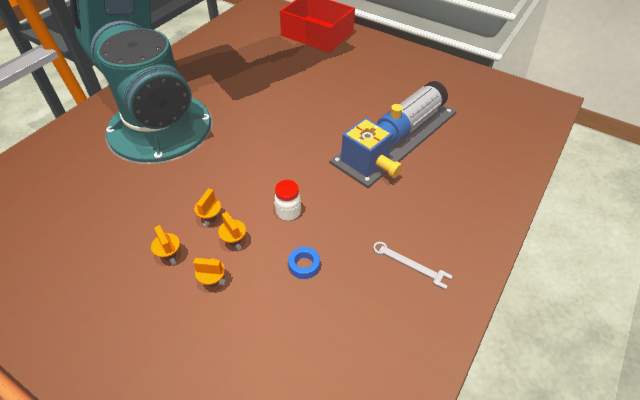

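The top view shows four caps at px (410,264), (460,250), (401,307) and (462,311), and the pump's brass top at (227,201). The pipe stub points up in the image (+x) and the motor points left (+y). The scene view agrees.

```bash
python3 - <<'E'
from h import *
c=cam('top');f=c['frame']
for u,v in((410,264),(460,250),(401,307),(462,311)):
    p=ray(c,u,v,.05);print(p.round(3),np.hypot(*p[:2]).round(3))
m,l,b=blobs(f,(12,150,120),(30,255,255),80);print(b)
for (u,v,n) in((460,250,'cap'),(227,201,'pump')):
    print(n,[f[v+dy,u+dx].tolist() for dx,dy in((0,0),(-9,0),(0,14))])
a=f[215:285,425:495];d=f[165:235,190:260]
cv2.imwrite('pics/crop1.png',np.hstack([cv2.resize(x,None,fx=5.5,fy=5.5,interpolation=cv2.INTER_CUBIC) for x in(a,d)]))
E
```

```text
[ 0.424 -0.19   0.05 ] 0.465
[ 0.455 -0.295  0.05 ] 0.542
[ 0.336 -0.171  0.05 ] 0.377
[ 0.33  -0.296  0.05 ] 0.444
[(18, [454, 237, 21, 28, 196], [466.1, 249.0]), (19, [445, 241, 20, 25, 111], [452.6, 254.8]), (20, [395, 249, 30, 30, 264], [408.5, 263.0]), (25, [386, 291, 29, 18, 120], [398.8, 298.9]), (26, [447, 295, 30, 33, 397], [462.7, 311.2]), (27, [387, 304, 31, 18, 140], [401.3, 312.5])]
cap [[34, 80, 175], [117, 236, 255], [110, 235, 255]]
pump [[40, 37, 40], [77, 97, 124], [160, 251, 255]]
```

View pics/crop1.png

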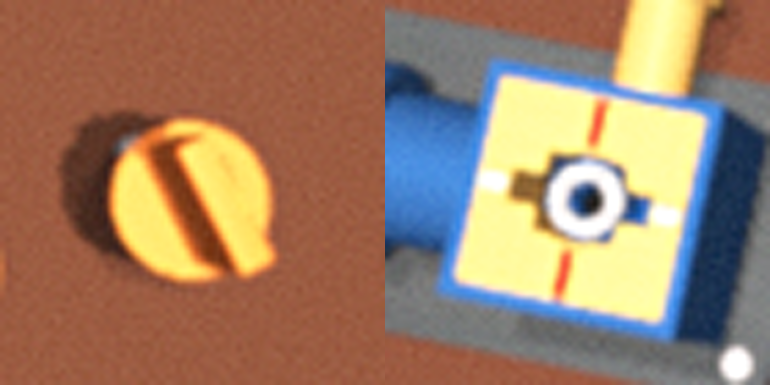

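```bash
cat >> h.py <<'E'
def plan(p,yaw=None):
    """shift in tool axes (cm) to p, then turn about tool z (deg) to yaw (deg)"""
    s=observe();M=R.from_euler('xyz',s['ee_rot']).as_matrix()
    d=M.T@(np.array(p)-s['ee_pos'])*100
    y=np.degrees(s['ee_rot'][2]); t=None if yaw is None else round(-((yaw-y+180)%360-180),2)
    print('shift cm',d.round(2),'turn',t,'| at',np.round(s['ee_pos'],4),'yaw',y.round(2),'F',np.round(s['ft_force'],1))
E
python3 - <<'E'
from h import *
c=cam('top')
print('cap',ray(c,425+190/5.5,215+200/5.5,.044))
for u,v in((492-385,180),(662-385,215),(598-385,122),(562-385,275)): print(ray(c,190+u/5.5,165+v/5.5,.1).round(4))
print(np.array(camera('wrist')['mount']).round(3).tolist())
plan((.455,.21,.25)); plan((.452,-.293,.25),215)
E
```

```text
cap [ 0.45179206 -0.29628487  0.044     ]
[0.5529 0.2222 0.1   ]
[0.541  0.1593 0.1   ]
[0.5749 0.1841 0.1   ]
[0.5185 0.195  0.1   ]
[[0.001, -0.946, -0.324, 0.083], [1.0, 0.001, 0.0, -0.001], [0.0, -0.324, 0.946, -0.156], [0.0, 0.0, 0.0, 1.0]]
shift cm [-39.21 -21.28  -3.21] turn None | at [0.1246 0.5099 0.2178] yaw 166.26 F [ 0.3 -0.4  0.2]
shift cm [-50.87 -70.22  -3.19] turn -48.74 | at [0.1246 0.5099 0.2178] yaw 166.26 F [ 0.3 -0.4  0.2]
```

step_arm --pt "60 -3.3 -1.45 0 0" --pt "60 -3.3 -1.45 0 0" --pt "60 -3.3 -1.45 0 0" --pt "60 -3.3 -1.45 0 0" --pt "60 -3.3 -1.45 0 0" --pt "60 -3.3 -1.45 0 0" --pt "60 -3.3 -1.45 0 0" --pt "60 -3.3 -1.45 0 0" --pt "60 -3.3 -1.45 0 0" --pt "60 -3.3 -1.45 0 0" --pt "60 -3.3 -1.45 0 0" --pt "60 -3.3 -1.45 0 0"

```text
clock: 1.25
ee_pos: [0.4692, 0.2454, 0.218]
ee_rot: [3.142, -0.0, 2.902]
ft_force: [0.5, 1.1, 0.2]
gripper_width: 0.0511
finger_force: 0.0
```

step_arm --pt "60 -3 -1.2 0 0" --pt "60 -3 -1.2 0 0" --pt "60 -3 -1.2 0 0" --pt "60 0 0 0 0" --pt "60 0 0 0 0"

```text
clock: 1.67
ee_pos: [0.5478, 0.1895, 0.2173]
ee_rot: [-3.141, -0.001, 2.9]
ft_force: [-0.8, 0.5, -0.4]
gripper_width: 0.0513
finger_force: 0.0
```

```bash
python3 - <<'E'
from h import *
c=cam('wrist');cv2.imwrite('pics/w1.png',c['frame']);f=c['frame']
plan((.547,.19,.22))
print(proj(c,(.547,.19,.1)))
for n,lo,hi in(('white',(0,0,200),(180,60,255)),('red',(0,150,120),(6,255,255)),('red2',(172,150,120),(180,255,255)),('brass',(15,60,140),(32,220,255))):
    for b in blobs(f,lo,hi,60)[2]: print(n,b,ray(c,*b[2],.1).round(4))
E
```

```text
shift cm [-0.02 -0.02 -0.24] turn None | at [0.5469 0.1903 0.2176] yaw 166.2 F [-0.2 -0.1 -0.4]
[320.214661   186.02241335]
white (1, [585, 105, 11, 11, 91], [590.0, 110.1]) [0.5358 0.4413 0.1   ]
white (2, [270, 124, 10, 11, 91], [274.4, 129.0]) [0.4842 0.1623 0.1   ]
white (3, [462, 126, 122, 11, 505], [521.4, 130.9]) [0.5398 0.3813 0.1   ]
white (4, [71, 136, 47, 54, 525], [100.6, 153.8]) [ 0.4671 -0.0027  0.1   ]
white (6, [469, 138, 142, 63, 6703], [541.0, 168.0]) [0.5798 0.3987 0.1   ]
white (24, [308, 172, 25, 25, 300], [320.1, 182.9]) [0.5439 0.1906 0.1   ]
white (30, [281, 186, 11, 7, 60], [285.9, 189.3]) [0.5422 0.1566 0.1   ]
white (33, [284, 216, 58, 10, 72], [309.8, 222.9]) [0.5825 0.1704 0.1   ]
white (36, [423, 384, 41, 16, 388], [443.9, 392.9]) [0.8529 0.2779 0.1   ]
red (1, [42, 144, 64, 54, 2602], [73.1, 170.0]) [ 0.475  -0.0356  0.1   ]
brass (1, [278, 146, 82, 79, 4666], [319.6, 184.6]) [0.5455 0.1898 0.1   ]
brass (2, [425, 165, 37, 35, 924], [443.0, 181.9]) [0.5714 0.3065 0.1   ]
brass (3, [309, 228, 32, 31, 837], [324.3, 243.1]) [0.6083 0.1794 0.1   ]
```

View pics/w1.png

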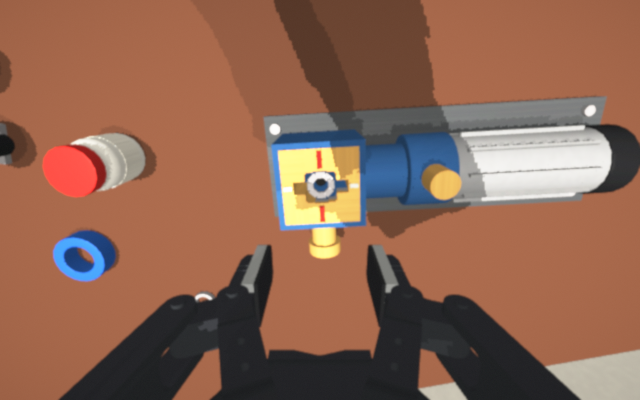

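The wrist picture shows the pot top centred near (320,186), red marks at (319,159) and (322,213), white marks at (287,189) and (355,184), and the jar and roll on the left. Next I measure the mouth from this frame and move to the cap.

```bash
python3 - <<'E'
from h import *
c=cam('wrist');f=c['frame']
m,l,b=blobs(f,(15,60,140),(32,220,255),2000)
i=[x for x in b if abs(x[2][0]-320)<20][0][0]
k=cv2.findContours((l==i).astype('uint8'),cv2.RETR_EXTERNAL,cv2.CHAIN_APPROX_NONE)[0][0][:,0]
w=np.array([ray(c,u,v,.1)[:2] for u,v in k],'float32')
print(cv2.minAreaRect(w)); h=cv2.convexHull(w);M=cv2.moments(h);print(M['m10']/M['m00'],M['m01']/M['m00'])
roi=f[140:232,275:365]; hs=cv2.cvtColor(roi,cv2.COLOR_BGR2HSV)
r=(cv2.inRange(hs,(0,120,90),(9,255,255))|cv2.inRange(hs,(170,120,90),(180,255,255)))
n,l,s,ce=cv2.connectedComponentsWithStats(r)
for i in range(1,n):
    if s[i,4]>8: print('red',ce[i]+[275,140],s[i,4],ray(c,*(ce[i]+[275,140]),.1).round(4))
wm=cv2.inRange(hs,(0,0,190),(180,80,255));n,l,s,ce=cv2.connectedComponentsWithStats(wm)
for i in range(1,n):
    if s[i,4]>8: print('white',ce[i]+[275,140],s[i,4],ray(c,*(ce[i]+[275,140]),.1).round(4))
E
```

```text
((0.5478397607803345, 0.18982672691345215), (0.07612268626689911, 0.07623784244060516), 79.71643829345703)
0.5479899190762363 0.1897367179321301
red [318.30769231 160.26153846] 65 [0.5211 0.195  0.1   ]
red [321.44642857 213.98214286] 56 [0.5751 0.185  0.1   ]
red [276.22580645 225.35483871] 31 [0.5763 0.1372 0.1   ]
red [354.625 229.625] 64 [0.6   0.214 0.1  ]
white [299.29411765 149.76470588] 17 [0.5072 0.1801 0.1   ]
white [313.5 149. ] 10 [0.5097 0.1932 0.1   ]
white [324.1 148.2] 10 [0.5113 0.203  0.1   ]
white [293.15671642 201.14925373] 268 [0.5551 0.1609 0.1   ]
white [286.81818182 150.36363636] 11 [0.505  0.1686 0.1   ]
white [319.32267442 184.24127907] 344 [0.5443 0.1903 0.1   ]
white [353.37837838 186.2972973 ] 37 [0.5542 0.2221 0.1   ]
white [321.72222222 228.44444444] 36 [0.5907 0.1815 0.1   ]
```

step_arm --pt "60 -0.2 -4.1 0 0" --pt "60 -0.2 -4.1 0 0" --pt "60 -0.2 -4.1 0 0" --pt "60 -0.2 -4.1 0 0" --pt "60 -0.2 -4.1 0 0" --pt "60 -0.2 -4.1 0 0" --pt "60 -0.2 -4.1 0 0" --pt "60 -0.2 -4.1 0 0" --pt "60 -0.2 -4.1 0 0" --pt "60 -0.2 -4.1 0 0" --pt "60 -0.2 -4.1 0 0" --pt "60 -0.2 -4.1 0 0"

```text
clock: 2.77
ee_pos: [0.4526, -0.2937, 0.2185]
ee_rot: [-3.141, 0.001, 2.903]
ft_force: [1.1, -0.1, -0.2]
gripper_width: 0.0514
finger_force: 0.0
```

step_arm --pt "60 0 0 0 -7" --pt "60 0 0 0 -7" --pt "60 0 0 0 -7" --pt "60 0 0 0 -7" --pt "60 0 0 0 -7" --pt "60 0 0 0 -7" --pt "60 0 0 0 -7" --pt "60 0 0 0 0" --pt "60 0 0 0 0"

```text
clock: 3.52
ee_pos: [0.4535, -0.2921, 0.2182]
ee_rot: [-3.141, 0.0, -2.529]
ft_force: [1.9, 0.7, -0.1]
gripper_width: 0.0516
finger_force: 0.0
```

```bash
python3 - <<'E'
from h import *
c=cam('wrist');cv2.imwrite('pics/w2.png',c['frame']);f=c['frame']
plan((.452,-.296,.14),215)
print(proj(c,(.452,-.296,.044)))
for b in blobs(f,(10,120,60),(32,255,255),150)[2]: print(b)
E
```

```text
shift cm [ 0.33 -0.22  7.82] turn 0.06 | at [ 0.4535 -0.2923  0.2182] yaw -144.94 F [ 0.3 -0.3  0.9]
[317.8632585  170.02431074]
(8, [0, 0, 77, 62, 1161], [31.4, 21.8])
(21, [0, 0, 219, 165, 4559], [84.1, 59.4])
(27, [215, 0, 35, 16, 200], [232.1, 5.8])
(47, [59, 0, 581, 361, 68073], [424.8, 177.1])
(3878, [0, 216, 117, 184, 5571], [35.4, 338.7])
(4506, [90, 262, 40, 33, 233], [109.9, 279.6])
(4889, [261, 294, 117, 61, 2247], [314.7, 328.1])
(5348, [587, 338, 53, 62, 824], [616.6, 373.1])
(5530, [177, 376, 43, 24, 346], [196.7, 390.3])
(5544, [419, 379, 48, 21, 294], [443.4, 392.2])
```

View pics/w2.png

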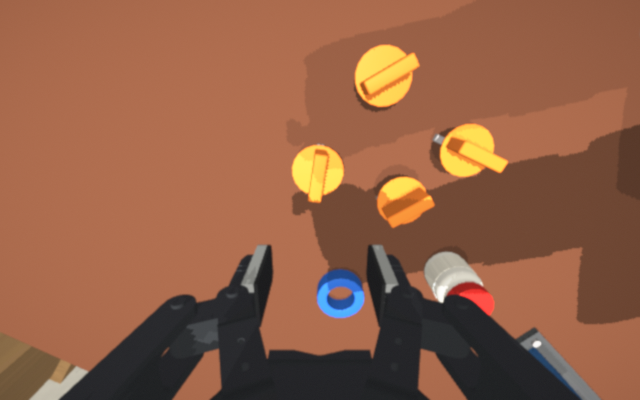

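The wrist picture shows the target cap at (318,170), its wing near vertical in the image and between the fingers' closing directions. I take one close crop for the wing's angle.

```bash
python3 - <<'E'
from h import *
f=cv2.imread('pics/w2.png')[135:215,280:360]
cv2.imwrite('pics/w2c.png',cv2.resize(f,None,fx=7,fy=7,interpolation=cv2.INTER_CUBIC))
E
```

```text
(no output)
```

View pics/w2c.png

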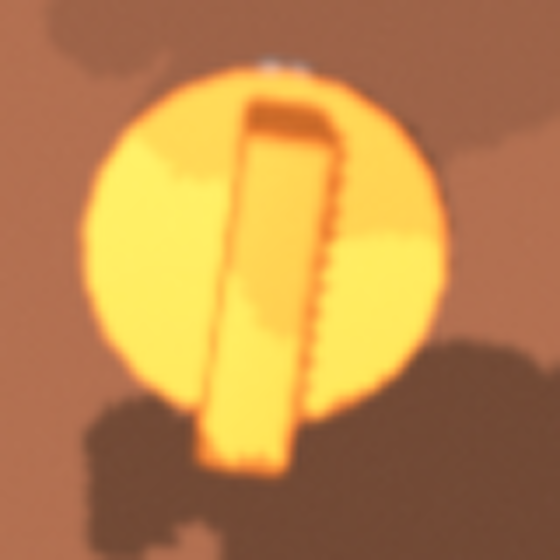

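In the crop the wing top has corners (245,130), (330,140), (288,472) and (200,460), and the flange is centred near (265,247).

```bash
python3 - <<'E'
from h import *
c=cam('wrist')
q=[ray(c,280+u/7,135+v/7,.08) for u,v in((245,130),(330,140),(288,472),(200,460))]
p=np.mean(q,0);print(p,'flange',ray(c,280+265/7,135+247/7,.044))
a=(q[0]+q[1]-q[2]-q[3]);print('len',np.linalg.norm(a)/2,'yaw',np.degrees(np.arctan2(a[1],a[0])))
a2=[np.degrees(np.arctan2(*(x-y)[1::-1])) for x,y in((q[0],q[3]),(q[1],q[2]))];print(a2)
plan((p[0],p[1],.068),np.degrees(np.arctan2(-a[1],-a[0])))
plan((p[0],p[1],.068),np.degrees(np.arctan2(a[1],a[0])))
E
```

```text
[ 0.45213096 -0.29585622  0.08      ] flange [ 0.4522395 -0.2960412  0.044    ]
len 0.05123817507279391 yaw -152.219292409725
[np.float64(-152.88247621217985), np.float64(-151.56051138327405)]
shift cm [ 0.3  -0.2  15.01] turn -172.7 | at [ 0.4534 -0.2925  0.2181] yaw -144.92 F [0.2 0.2 0.5]
shift cm [ 0.3  -0.2  15.01] turn 7.3 | at [ 0.4534 -0.2925  0.2181] yaw -144.92 F [0.2 0.2 0.5]
```

step_arm --pt "60 0.3 -0.2 0 0" --pt "60 0 0 0 7.1" --pt "60 0 0 3 0.2" --pt "60 0 0 3 0" --pt "60 0 0 3 0" --pt "60 0 0 3 0" --pt "60 0 0 2 0" --pt "60 0 0 1.1 0" --pt "60 0 0 0 0" --pt "60 0 0 0 0"

```text
clock: 4.45
ee_pos: [0.4519, -0.2964, 0.067]
ee_rot: [3.141, -0.0, -2.655]
ft_force: [0.1, -0.2, 0.4]
gripper_width: 0.0512
finger_force: 0.0
```

step_arm --pt "0 0 0 0 0" --pt "0 0 0 0 0" --pt "0 0 0 0 0" --pt "0 0 0 0 0" --pt "0 0 0 0 0" --pt "0 0 0 0 0" --pt "0 0 0 0 0" --pt "0 0 0 0 0" --squeeze 70

```text
clock: 5.12
ee_pos: [0.4521, -0.2965, 0.067]
ee_rot: [-3.142, -0.0, -2.654]
ft_force: [0.1, 0.2, 0.2]
gripper_width: 0.0007
finger_force: 0.0
```

```bash
python3 - <<'E'
from h import *
s=observe();print(s['gripper_width'],s['finger_force'])
a=cam('wrist')['frame'];b=cam('scene')['frame'][160:320,100:300]
cv2.imwrite('pics/w3.png',np.hstack([a[:, 120:520],cv2.resize(b,(400,320)).copy() if 0 else cv2.copyMakeBorder(cv2.resize(b,(400,320)),0,80,0,0,cv2.BORDER_CONSTANT)]))
E
```

```text
0.0007312135107086489 0.0
```

View pics/w3.png

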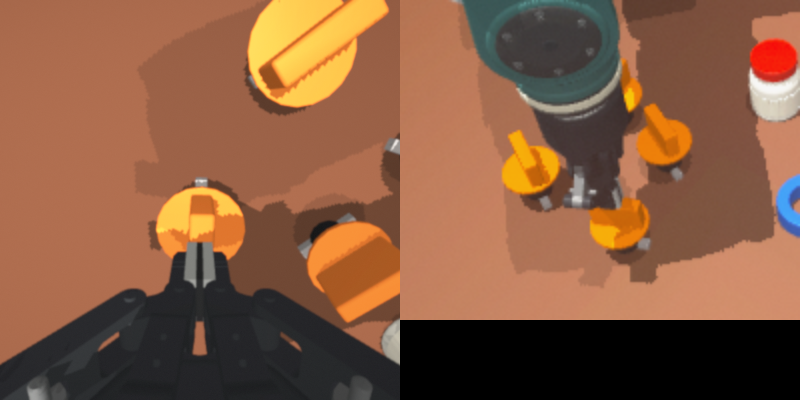

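```bash
python3 - <<'E'
from h import *
c=cam('wrist');s=observe();M=R.from_euler('xyz',s['ee_rot']).as_matrix();e=np.array(s['ee_pos'])
for n,d in(('tcp',0),('tip',.017),('grasp',-.002)):
    p=e+M[:,2]*d;print(n,p.round(4),proj(c,p))
print('flange',ray(c,320,226,.044)); print('lug',ray(c,320,183,.004))
print('wing end',[ray(c,320,v,.08) for v in(197,212)])
d=cam('scene');print('scene tip',proj(d,e+M[:,2]*.017),'crop',(proj(d,e+M[:,2]*.017)-[100,160])*2, 'wing top',(proj(d,(.452,-.296,.08))-[100,160])*2)
E
```

```text
tcp [ 0.4521 -0.2964  0.067 ] [320.39944711 245.05532045]
tip [ 0.4521 -0.2964  0.05  ] [320.31250846 232.51441479]
grasp [ 0.4521 -0.2964  0.069 ] [320.4107403  246.68436315]
flange [ 0.45046847 -0.29748798  0.044     ]
lug [ 0.43432495 -0.30599274  0.004     ]
wing end [array([ 0.42150776, -0.31300078,  0.08      ]), array([ 0.42885075, -0.30908917,  0.08      ])]
scene tip [207.96823701 269.24571671] crop [215.93647403 218.49143342] wing top [210.93382885 201.96259408]
```

The fingers shut at the cap without gripping it, and their tips look higher than I assumed. I work out where the tips really are from w1 (pad inner edges about columns 272 and 367, row 247) and w3 (row 243).

```bash
python3 - <<'E'
from h import *
c=camera('wrist');K=np.array(c['intrinsics']);W=np.linalg.inv(np.array(c['mount']));print(K[0,0])
def pr(p):
    q=K@(W@[*p,1])[:3];return (q[:2]/q[2]).round(1)
for d in(-.03,-.02,-.01,0,.01,.017):
    print(d,'open',pr((.011,.0256,d)),pr((-.011,.0256,d)),'shut',pr((.011,0,d)),pr((-.011,0,d)))
f=cv2.cvtColor(c['frame'],cv2.COLOR_BGR2HSV)
for r in range(232,300,6): print(r,[tuple(int(x) for x in f[r,u]) for u in(308,314,318,320,322,326,332)])
E
```

```text
292.7509480363714
-0.03 open [373.2 254.5] [370.6 292.5] shut [320.6 254.5] [320.5 292.5]
-0.02 open [369.9 244.7] [367.6 280.8] shut [320.6 244.7] [320.5 280.8]
-0.01 open [366.9 236. ] [364.9 270.5] shut [320.5 236. ] [320.4 270.5]
0 open [364.3 228.3] [362.5 261.2] shut [320.4 228.2] [320.4 261.2]
0.01 open [361.9 221.4] [360.3 252.9] shut [320.4 221.3] [320.3 252.9]
0.017 open [360.4 216.9] [358.9 247.6] shut [320.3 216.9] [320.3 247.6]
232 [(13, 202, 234), (21, 177, 255), (21, 179, 255), (20, 180, 255), (20, 179, 255), (16, 191, 254), (12, 204, 223)]
238 [(12, 203, 222), (15, 195, 252), (12, 203, 226), (12, 203, 224), (12, 204, 224), (12, 203, 224), (12, 206, 212)]
244 [(16, 25, 135), (30, 8, 130), (15, 14, 36), (15, 15, 35), (38, 12, 85), (36, 10, 131), (11, 124, 171)]
250 [(30, 8, 130), (38, 8, 129), (90, 8, 34), (0, 0, 32), (30, 7, 73), (30, 8, 130), (10, 74, 152)]
256 [(38, 8, 130), (38, 8, 129), (90, 8, 34), (120, 8, 34), (50, 10, 73), (38, 8, 131), (38, 9, 120)]
262 [(36, 10, 131), (36, 10, 128), (120, 8, 34), (90, 8, 34), (45, 8, 62), (38, 8, 130), (42, 10, 129)]
268 [(36, 10, 131), (38, 8, 128), (0, 8, 33), (60, 8, 34), (30, 4, 62), (30, 8, 130), (38, 8, 129)]
274 [(42, 10, 130), (38, 8, 127), (0, 0, 33), (0, 0, 32), (30, 10, 52), (30, 8, 129), (38, 8, 129)]
280 [(30, 6, 121), (36, 8, 157), (105, 12, 43), (90, 6, 42), (0, 0, 67), (30, 8, 160), (30, 5, 101)]
286 [(120, 19, 41), (30, 5, 110), (90, 6, 45), (90, 6, 44), (0, 0, 65), (120, 9, 58), (120, 19, 41)]
292 [(113, 26, 40), (110, 20, 38), (105, 11, 45), (120, 6, 44), (105, 12, 44), (120, 19, 41), (120, 25, 41)]
298 [(113, 25, 41), (110, 20, 38), (120, 6, 45), (90, 6, 44), (120, 6, 43), (105, 13, 38), (113, 25, 41)]
```

The rows and columns both put the tips about 18 mm behind the reported TCP, so they stand above the wing. I open, go down 2.8 cm and close again.

step_arm --pt "60 0 0 0 0" --pt "60 0 0 0 0" --pt "60 0 0 0 0" --pt "60 0 0 0 0" --pt "60 0 0 0 0" --pt "60 0 0 1 0" --pt "60 0 0 0.8 0" --pt "60 0 0 0.5 0" --pt "60 0 0 0.5 0" --pt "60 0 0 0 0"

```text
clock: 6.2
ee_pos: [0.4517, -0.2961, 0.038]
ee_rot: [3.14, -0.0, -2.654]
ft_force: [0.4, -0.1, 0.7]
gripper_width: 0.051
finger_force: 0.0
```

step_arm --pt "0 0 0 0 0" --pt "0 0 0 0 0" --pt "0 0 0 0 0" --pt "0 0 0 0 0" --pt "0 0 0 0 0" --pt "0 0 0 0 0" --pt "0 0 0 0 0" --pt "0 0 0 0 0" --squeeze 70

```text
clock: 6.87
ee_pos: [0.4523, -0.2967, 0.0393]
ee_rot: [-3.141, 0.0, -2.654]
ft_force: [-0.6, -0.1, 5.0]
gripper_width: 0.013
finger_force: 68.9
```

step_arm --pt "0 0 0 -0.5 0" --pt "0 0 0 -1.5 0" --pt "0 0 0 -3 0" --pt "0 0 0 -3 0" --pt "0 0 0 -3 0" --pt "0 0 0 -3 0" --pt "0 0 0 -2 0" --pt "0 0 0 0 0" --pt "0 0 0 0 0"

```text
clock: 7.62
ee_pos: [0.4523, -0.2966, 0.1995]
ee_rot: [-3.14, 0.0, -2.654]
ft_force: [-0.1, 0.7, -1.8]
gripper_width: 0.0128
finger_force: 68.7
```

step_arm --pt "0 -2.4 3 0 0" --pt "0 -2.4 3 0 0" --pt "0 -2.4 3 0 0" --pt "0 -2.4 3 0 0" --pt "0 -2.4 3 0 0" --pt "0 -2.4 3 0 0" --pt "0 -2.4 3 0 0" --pt "0 -2.4 3 0 0" --pt "0 -2.4 3 0 0" --pt "0 -2.4 3 0 0" --pt "0 -2.4 3 0 0" --pt "0 -2.4 3 0 0"

```text
clock: 8.62
ee_pos: [0.5368, 0.1585, 0.1974]
ee_rot: [3.141, -0.002, -2.653]
ft_force: [1.3, -0.6, -1.2]
gripper_width: 0.0128
finger_force: 68.6
```

step_arm --pt "0 -2.4 2.5 0 0" --pt "0 0 0 0 -7" --pt "0 0 0 0 -7" --pt "0 0 0 0 -7" --pt "0 0 0 0 -7" --pt "0 0 0 0 -7" --pt "0 0 0 0 -7" --pt "0 0 0 0 -7" --pt "0 0 0 0 -2.6" --pt "0 0 0 0 0" --pt "0 0 0 0 0"

```text
clock: 9.53
ee_pos: [0.5466, 0.1898, 0.1978]
ee_rot: [3.14, -0.001, -1.755]
ft_force: [-0.5, -1.2, -1.7]
gripper_width: 0.0127
finger_force: 68.8
```

```bash
python3 - <<'E'
from h import *
c=cam('wrist');f=c['frame'];cv2.imwrite('pics/w4.png',f[100:400,150:490]);cv2.imwrite('pics/w4c.png',cv2.resize(f[110:300,220:420],None,fx=3,fy=3,interpolation=cv2.INTER_CUBIC))
plan((.548,.19,.2),-100.4)
print('mouth',proj(c,(.548,.19,.1)))
E
```

```text
shift cm [-0.04 -0.12 -0.2 ] turn -0.17 | at [0.5467 0.1898 0.198 ] yaw -100.57 F [ 0.   0.5 -0.9]
mouth [317.89642824 194.68719503]
```

View pics/w4c.png

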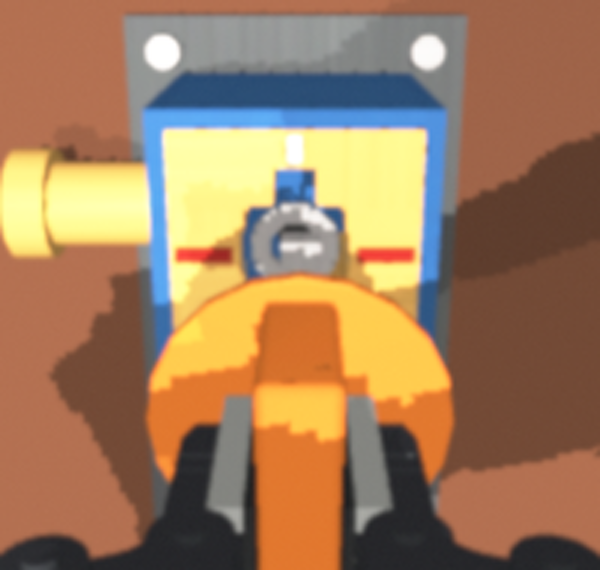

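The picture shows the cap held upright, wing central, with the mouth centre at crop (295,255), i.e. px (318.3,195), matching the estimate. Flange front edge is at row 202, wing end at rows 211 to 238.

```bash
python3 - <<'E'
from h import *
c=camera('wrist');K=np.array(c['intrinsics']);W=np.linalg.inv(np.array(c['mount']))
def pr(p):
    q=K@(W@[*p,1])[:3];return (q[:2]/q[2]).round(1)
for d in(-.008,-.005,-.001,.003): print(d,'flange',pr((.03,0,d)),pr((0,.03,d)),'wing foot',pr((.026,0,d)),'wing top',pr((.026,.007,d-.036)))
c=cam('wrist');p=ray(c,220+295/3,110+255/3,.1);print(p)
f=c['frame'];hs=cv2.cvtColor(f,cv2.COLOR_BGR2HSV)[185:205,270:375]
r=cv2.inRange(hs,(0,150,90),(6,255,255))|cv2.inRange(hs,(174,150,90),(180,255,255))
n,l,s,ce=cv2.connectedComponentsWithStats(r)
for i in range(1,n):
    if s[i,4]>20: print(s[i],ray(c,*(ce[i]+[270,185]),.1))
plan((.548,.19,.2),-100.4)
E
```

```text
-0.008 flange [319.8 203.2] [372.3 252.7] wing foot [319.7 210.2] wing top [336.3 241.3]
-0.005 flange [319.8 201.4] [371.4 250. ] wing foot [319.7 208.2] wing top [335.9 238. ]
-0.001 flange [319.7 198.9] [370.3 246.7] wing foot [319.7 205.6] wing top [335.4 233.9]
0.003 flange [319.7 196.6] [369.2 243.5] wing foot [319.7 203.2] wing top [335.  230.1]
[0.54800047 0.19056231 0.1       ]
[10  8 17  4 61] [0.57478072 0.18492731 0.1       ]
[70  8 18  4 59] [0.5210871 0.1947982 0.1      ]
shift cm [-0.03 -0.1  -0.15] turn -0.13 | at [0.5469 0.1898 0.1985] yaw -100.53 F [-0.1  0.3 -1. ]
```

step_arm --pt "0 0 -0.1 1 0" --pt "0 0 0 2 0" --pt "0 0 0 1.5 0" --pt "0 0 0 1 0" --pt "0 0 0 0 0" --pt "0 0 0 0 0"

```text
clock: 10.18
ee_pos: [0.5479, 0.1897, 0.1437]
ee_rot: [3.141, -0.0, -1.753]
ft_force: [-0.4, 0.4, -0.9]
gripper_width: 0.0129
finger_force: 68.8
```

step_arm --pt "0 0 0 0.3 0" --pt "0 0 0 0.3 0" --pt "0 0 0 0.2 0" --pt "0 0 0 0.2 0" --pt "0 0 0 0 0" --pt "0 0 0 0 0"

```text
clock: 10.68
ee_pos: [0.5481, 0.1897, 0.134]
ee_rot: [3.142, -0.0, -1.753]
ft_force: [-0.2, -0.4, -1.5]
gripper_width: 0.013
finger_force: 68.8
```

step_arm --pt "0 0 0 0.2 0" --pt "0 0 0 0.2 0" --pt "0 0 0 0 0" --pt "0 0 0 0 0"

```text
clock: 11.02
ee_pos: [0.5483, 0.1898, 0.1301]
ee_rot: [-3.141, 0.0, -1.753]
ft_force: [0.3, 0.1, 1.2]
gripper_width: 0.0127
finger_force: 69.3
```

step_arm --pt "0 0 0 0.2 0" --pt "0 0 0 0.2 0" --pt "0 0 0 0.2 0" --pt "0 0 0 0.2 0" --pt "0 0 0 0 0" --pt "0 0 0 0 0"

```text
clock: 11.52
ee_pos: [0.5483, 0.1897, 0.122]
ee_rot: [-3.141, 0.0, -1.753]
ft_force: [0.7, -0.6, 3.7]
gripper_width: 0.0129
finger_force: 69.7
```

step_arm --pt "0 0 0 0.1 0" --pt "0 0 0 0.1 0" --pt "0 0 0 0.1 0" --pt "0 0 0 0 0" --pt "0 0 0 0 0" --pt "0 0 0 0 0"

```text
clock: 12.02
ee_pos: [0.5482, 0.1898, 0.119]
ee_rot: [-3.141, 0.0, -1.753]
ft_force: [0.5, -0.5, 4.8]
gripper_width: 0.0131
finger_force: 69.8
```

step_arm --pt "0 0 0 0.05 0" --pt "0 0 0 0.05 0" --pt "0 0 0 0 0" --pt "0 0 0 0 0"

```text
clock: 12.35
ee_pos: [0.5483, 0.1898, 0.1181]
ee_rot: [-3.141, 0.0, -1.753]
ft_force: [1.2, -0.2, 6.2]
gripper_width: 0.0126
finger_force: 69.8
```

```bash
python3 -c "
from h import *
print({k:np.round(v,4).tolist() for k,v in observe().items()})"
```

```text
{'clock': 12.35, 'joint_pos': [0.1928, 0.4025, -0.1139, 1.0541, -0.0, -1.1958], 'qvel': [0.0009, 0.0009, -0.0011, -0.0003, 0.0006, 0.0011], 'joint_efforts': [0.0772, -71.0572, 33.6532, 0.5624, -0.0134, 0.0027], 'ee_pos': [0.5483, 0.1898, 0.1181], 'ee_rot': [-3.1413, 0.0001, -1.753], 'ft_force': [1.1929, -0.1833, 6.2255], 'ft_torque': [0.0964, -0.3926, -0.0638], 'finger_force': 69.7837, 'gripper_width': 0.0126}
```

step_arm --pt "0 0 0 0.04 0" --pt "0 0 0 0.04 0" --pt "0 0 0 0 0" --pt "0 0 0 0 0"

```text
clock: 12.68
ee_pos: [0.5483, 0.1898, 0.1173]
ee_rot: [-3.141, 0.0, -1.753]
ft_force: [1.1, 0.4, 5.2]
gripper_width: 0.0129
finger_force: 69.8
```

Still only the spring, so I go on in 0.8 mm steps.

step_arm --pt "0 0 0 0.04 0" --pt "0 0 0 0.04 0" --pt "0 0 0 0 0" --pt "0 0 0 0 0"

```text
clock: 13.02
ee_pos: [0.5482, 0.1897, 0.1165]
ee_rot: [-3.141, 0.0, -1.753]
ft_force: [0.9, 0.2, 5.0]
gripper_width: 0.0127
finger_force: 69.8
```

step_arm --pt "0 0 0 0.04 0" --pt "0 0 0 0.04 0" --pt "0 0 0 0 0" --pt "0 0 0 0 0"

```text
clock: 13.35
ee_pos: [0.5483, 0.1898, 0.1157]
ee_rot: [-3.141, 0.0, -1.753]
ft_force: [0.9, -0.5, 6.2]
gripper_width: 0.0128
finger_force: 69.8
```

step_arm --pt "0 0 0 0.04 0" --pt "0 0 0 0.04 0" --pt "0 0 0 0 0" --pt "0 0 0 0 0"

```text
clock: 13.68
ee_pos: [0.5483, 0.1898, 0.1149]
ee_rot: [-3.141, 0.0, -1.753]
ft_force: [0.7, 0.2, 6.5]
gripper_width: 0.0129
finger_force: 69.8
```

step_arm --pt "0 0 0 0.04 0" --pt "0 0 0 0.04 0" --pt "0 0 0 0 0" --pt "0 0 0 0 0"

```text
clock: 14.02
ee_pos: [0.5483, 0.1898, 0.1142]
ee_rot: [-3.141, 0.0, -1.753]
ft_force: [1.0, -0.0, 6.6]
gripper_width: 0.0129
finger_force: 69.8
```

step_arm --pt "0 0 0 0.04 0" --pt "0 0 0 0.04 0" --pt "0 0 0 0 0" --pt "0 0 0 0 0"

```text
clock: 14.35
ee_pos: [0.5484, 0.1898, 0.1138]
ee_rot: [-3.141, 0.0, -1.753]
ft_force: [-1.0, -1.0, 12.1]
gripper_width: 0.0127
finger_force: 70.8
```

The seal has been reached: push about 14 N including the cap's weight. A little more.

step_arm --pt "0 0 0 0.03 0" --pt "0 0 0 0 0" --pt "0 0 0 0 0" --pt "0 0 0 0 0"

```text
clock: 14.68
ee_pos: [0.5484, 0.1898, 0.1136]
ee_rot: [-3.141, 0.0, -1.753]
ft_force: [-0.2, -0.3, 14.1]
gripper_width: 0.013
finger_force: 71.0
```

step_arm --pt "0 0 0 0.05 0" --pt "0 0 0 0 0" --pt "0 0 0 0 0" --pt "0 0 0 0 0" --pt "0 0 0 0 0"

```text
clock: 15.1
ee_pos: [0.5484, 0.1898, 0.1134]
ee_rot: [-3.14, 0.0, -1.753]
ft_force: [-1.9, 0.3, 16.6]
gripper_width: 0.0123
finger_force: 71.5
```

step_arm --pt "0 0 0 0.04 0" --pt "0 0 0 0 0" --pt "0 0 0 0 0" --pt "0 0 0 0 0" --pt "0 0 0 0 0"

```text
clock: 15.52
ee_pos: [0.5484, 0.1898, 0.1132]
ee_rot: [-3.14, 0.001, -1.753]
ft_force: [-2.6, -0.9, 20.5]
gripper_width: 0.0131
finger_force: 71.9
```

step_arm --pt "0 0 0 0 4" --pt "0 0 0 0 4" --pt "0 0 0 0 4" --pt "0 0 0 0 0"

```text
clock: 15.85
ee_pos: [0.5487, 0.1899, 0.1132]
ee_rot: [-3.14, 0.001, -1.967]
ft_force: [-2.2, 0.1, 19.5]
gripper_width: 0.013
finger_force: 71.8
```

```bash
python3 -c "
from h import *
s=observe();print(np.round(s['ft_torque'],3),np.round(s['ft_force'],1))"
```

```text
[-0.091  0.374  0.004] [-2.2  0.1 19.5]
```

step_arm --pt "0 0 0 0 4" --pt "0 0 0 0 4" --pt "0 0 0 0 4" --pt "0 0 0 0 4" --pt "0 0 0 0 4" --pt "0 0 0 0 0"

```text
clock: 16.35
ee_pos: [0.5489, 0.1898, 0.1133]
ee_rot: [-3.14, 0.002, -2.316]
ft_force: [-1.9, 0.0, 19.3]
gripper_width: 0.0132
finger_force: 71.8
```

```bash
python3 -c "
from h import *
s=observe();print(np.round(s['ft_torque'],3),np.round(s['ft_force'],1))"
```

```text
[-0.126  0.161  0.004] [-1.9  0.  19.3]
```

step_arm --pt "0 0 0 0 5" --pt "0 0 0 0 5" --pt "0 0 0 0 5" --pt "0 0 0 0 5" --pt "0 0 0 0 5" --pt "0 0 0 0 5" --pt "0 0 0 0 5" --pt "0 0 0 0 5" --pt "0 0 0 0 5" --pt "0 0 0 0 0"

```text
clock: 17.18
ee_pos: [0.5488, 0.1899, 0.1133]
ee_rot: [3.141, 0.002, -3.102]
ft_force: [-0.9, 0.5, 19.4]
gripper_width: 0.0128
finger_force: 71.8
```

```bash
python3 -c "
from h import *
s=observe();print(np.round(s['ft_torque'],3),np.round(s['ft_force'],1));plan(s['ee_pos'],169.6)"
```

```text
[-0.006  0.294 -0.025] [-0.9  0.5 19.4]
shift cm [0. 0. 0.] turn 12.64 | at [0.5488 0.1899 0.1133] yaw -177.76 F [-0.9  0.5 19.4]
```

step_arm --pt "0 0 0 0 5" --pt "0 0 0 0 5" --pt "0 0 0 0 2.6" --pt "0 0 0 0 0" --pt "0 0 0 0 0"

```text
clock: 17.6
ee_pos: [0.5486, 0.19, 0.1132]
ee_rot: [3.141, 0.002, 2.966]
ft_force: [-2.9, 0.8, 19.0]
gripper_width: 0.0128
finger_force: 71.8
```

```bash
python3 -c "
from h import *
s=observe();print(np.round(s['ft_torque'],3),np.round(s['ft_force'],1));plan(s['ee_pos'],169.6)"
```

```text
[ 0.074  0.429 -0.02 ] [-2.9  0.8 19. ]
shift cm [0. 0. 0.] turn 0.34 | at [0.5486 0.19   0.1132] yaw 169.94 F [-2.9  0.8 19. ]
```

step_arm --pt "0 0 0 -0.1 0" --pt "0 0 0 -0.1 0" --pt "0 0 0 -0.1 0" --pt "0 0 0 -0.1 0" --pt "0 0 0 0 0" --pt "0 0 0 0 0"

```text
clock: 18.1
ee_pos: [0.5484, 0.1899, 0.1163]
ee_rot: [3.141, 0.001, 2.966]
ft_force: [1.1, 1.5, 6.5]
gripper_width: 0.0131
finger_force: 69.8
```

step_arm --pt "0 0 0 -0.05 0" --pt "0 0 0 -0.05 0" --pt "0 0 0 -0.03 0" --pt "0 0 0 0 0" --pt "0 0 0 0 0"

```text
clock: 18.52
ee_pos: [0.5484, 0.1899, 0.1175]
ee_rot: [3.141, 0.001, 2.966]
ft_force: [2.3, 0.9, 6.1]
gripper_width: 0.0132
finger_force: 69.8
```

step_arm --pt "0 0 0 -0.05 0" --pt "0 0 0 -0.04 0" --pt "0 0 0 0 0" --pt "0 0 0 0 0" --pt "0 0 0 0 0"

```text
clock: 18.93
ee_pos: [0.5484, 0.1899, 0.1184]
ee_rot: [3.141, 0.001, 2.966]
ft_force: [2.5, 1.0, 5.4]
gripper_width: 0.0131
finger_force: 69.7
```

step_arm --pt "0 0 0 -0.04 0" --pt "0 0 0 0 0" --pt "0 0 0 0 0" --pt "0 0 0 0 0"

```text
clock: 19.27
ee_pos: [0.5483, 0.1898, 0.1185]
ee_rot: [3.141, 0.0, 2.966]
ft_force: [4.4, 3.4, -0.1]
gripper_width: 0.0128
finger_force: 69.0
```

The pull-up stops at the notch tops, so the cap is locked. I let go and rise.

step_arm --pt "50 0 0 0 0" --pt "50 0 0 0 0" --pt "50 0 0 0 0" --pt "50 0 0 0 0" --pt "50 0 0 0 0" --pt "50 0 0 0 0" --pt "50 0 0 -0.5 0" --pt "50 0 0 -1 0" --pt "50 0 0 -2 0" --pt "50 0 0 -3 0" --pt "50 0 0 -3 0" --pt "50 0 0 -2 0"

```text
clock: 20.27
ee_pos: [0.5484, 0.1898, 0.2373]
ee_rot: [3.141, 0.003, 2.966]
ft_force: [0.4, 0.2, -0.2]
gripper_width: 0.0429
finger_force: 0.0
```

```bash
python3 - <<'E'
from h import *
plan((.548,.19,.2),169.6)
a=cam('wrist')['frame'][60:280,180:460];b=cam('scene')['frame'][60:220,300:500]
cv2.imwrite('pics/end.png',np.hstack([cv2.resize(a,(407,320)),cv2.resize(b,(390,320))]))
E
```

```text
shift cm [0.06 0.01 3.73] turn 0.36 | at [0.5484 0.1898 0.2373] yaw 169.96 F [ 0.4  0.2 -0.2]
```

View pics/end.png

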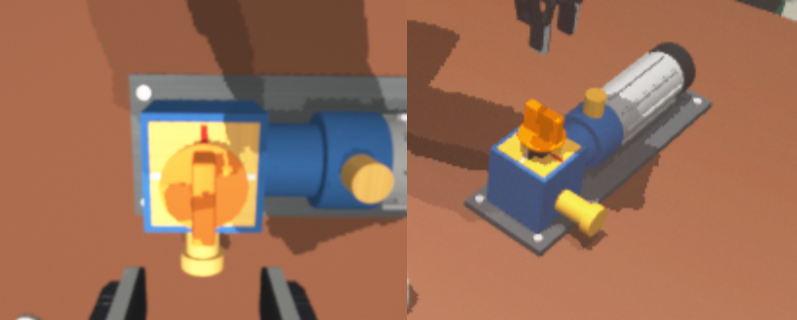

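The cap sits in the mouth with its wing along the red marks (red mark at (204,133), wing vertical at (204,190)), and the gripper is clear of it.

```bash
python3 -c "
from bench import *
print(job_done())"
```

```text
the job is handed in; nothing more can be done
None
```

The farthest orange cap is in the pump's mouth, turned a quarter turn clockwise to the red marks, locked in its notches and released, with the push peaking at about 22 N; the job was handed in at about 20 s, with the verdict not shown.

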